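# Lock the carving turntable with its index pin

### The arm

A 7-joint arm with a two-finger parallel gripper is mounted at the origin on the work surface. World frame = base frame: x ahead of the robot, y to its left, z up, the work surface at z = 0. Lengths are in m, angles in rad, forces in N, time in s.
With the tool pointing down it reaches from about 0.35 to 0.9 m from the base axis. Payload 8.1 kg.
Tool frame: the origin (TCP) lies between the finger pads; the fingertips stand 19 mm ahead of it and the grasp point (between the pads) is the TCP; y points along the fingers, x is the direction in which the jaws open and shut, and the axes are right-handed (so a half turn about y gives the same grasp; the last joint's range is limited). The gripper opens to 92 mm and grips with 3 to 60 N. Pads are 19 mm wide; open, the fingers measure 130 mm over their backs; the gripper's body (75 mm by 190 mm) begins 47 mm behind the grasp point.
Start: joints at [1.059, 0.434, 0.025, 1.573, -0.012, 1.134, -0.075], TCP at [0.248, -0.574, 0.246] pointing down, gripper open.
Joint ranges: [-2.62, 2.62], [-0.44, 2.09], [-1.27, 1.32], [0.08, 2.57], [-1.32, 4.46], [0.12, 2], [-2.74, 2.74]. Speed limits (rad/s): [2.22, 2.22, 3.01, 3.01, 3.14, 3.14, 3.14].

### API

Orientations are given as a rotation vector (axis times angle).
In Python, from cell import arm gives the robot as it stands.
- The arm moves only by the tool move_arm, never from a script. Its argument "series" is a list of rows, each an object of numbers: "x", "y", "z": the shift along the tool's x, y, z in cm; "rx", "ry", "rz": the turn, a rotation vector about the tool's x, y, z in rad. In form: [{"x": .., "y": .., "z": .., "rx": .., "ry": .., "rz": ..}, ...]. A call has 1 to 12 rows; each row shifts and turns the pose as measured when the row begins, along the tool's axes as they then stand; what a row does not reach is not made up. A row lasts 1/8 s, in which the tool goes at most 62.5 mm and 10.7 degrees, less where a joint would pass 70% of its speed; a pose out of reach is approached as far as the arm can. A call is refused whole if a number of a shift passes 6.25 or a number of a turn 0.188, either way. A call with a gripper value outside its range is refused whole. "jaw" is the finger opening in cm, from 0 to 9.18, set as the call begins (left out, the last holds). The fingers move at their own pace and stop on an object; "newtons" is the grip in N (left out, the last holds). Time passes only in rows, so rows that do not move let the fingers close. It gives the time, the measured TCP pose, the force and the opening at its end, in the units of the state.
- arm.observe(): the state, without advancing time (a new reading comes with each control period).
- arm.get_image(name): name is "scene" or "side" or "wrist"; returns the picture (480x640x3 uint8, blue, green, red); there is no depth.
- arm.camera_params(name): a dict with "K" (3x3 intrinsics, pixels), "k1" (the pictures are not rectified: a ray, as slopes to the right and down, at radius r is drawn at 1 + k1 r^2 times it, then the intrinsics apply), "R" (3x3) and "t" (3): a world point X has camera coordinates R X + t; the wrist camera has in their place "tool_from_camera" (4x4, takes a point from camera to tool coordinates, whose origin is the TCP and whose axes are the tool frame's). Camera axes: x right, y down, z forward; pixel columns grow to the right and rows downward; lengths in m; the calibration is good to about 2 mm. A picture is of the moment at which its call begins: read the wrist's pose just before it. camera_params takes no time and is no camera call.
- arm.sign_off(): hands the job in, once; it reports no verdict.
The state is a dict: "clock": time; "joints": joint angles; "dq": joint speeds; "joint_efforts": joint torques, N m; "position": TCP position; "ee_rot": TCP orientation; "force": force on the tool from outside, world axes, zero at the start; "ft_torque": the same for the moment, N m; "width": opening from 0.0 (shut) to 1.0 (fully open).
Only numpy, scipy, OpenCV 4.12 (cv2) and the standard library are available. Lean on these libraries where they do the work, as an engineer would, in place of code of your own. Each camera call takes 0.05 s, during which the arm holds its last target.

### The job

The carving turntable has been swung round and left unlocked between two of its index positions. Take the red-knobbed index pin from its wooden stand, put it nose down into the brass-lined bore of the round plate, and, bearing on it only lightly, slide its nose along the hidden index ring (swinging the plate with the pin) until it drops into an index hole; then push the pin gently fully home, collar down on the plate, and let go. Do not force the pin or press on the plate with the hand, and leave the tools and the other things on the bench where they are.

Things in the scene. Friction and masses are not known exactly. Their poses are not given: they have to be found in the camera images.
- pin: Loose index pin, 130 g, 84 mm long: red round knob (22 mm diameter, 30 mm high), below it a neck (12 mm diameter, 14 mm long), collar, steel shank. Origin at the knob's centre, the place to grip; z runs from nose to knob. At the start it stands nose down in a wooden block (60 x 110 x 45 mm high), 36 mm deep in a hole with 4 mm play, collar on the block's top, origin 78 mm above the bench.
- pin_nose (a point): Tip of the pin's nose, 69 mm below the knob's centre. The shank is 10 mm in diameter and 36 mm long; its last 5 mm taper to 5 mm diameter at the tip.
- pin_collar (a point): Point on the pin's axis at the underside of its collar (20 mm diameter, 5 mm thick), 33 mm below the knob's centre and 36 mm above the nose tip. With the nose resting on the index ring the collar stands 15 mm above the plate; with the nose in an index hole the pin goes 15 mm further, until the collar is on the plate.
- bore (a point): Centre of the mouth of the brass-lined bore, at the plate's top (51 mm above the bench). Bore 12.5 mm diameter, right through the 18 mm plate, 125 mm from the axis. The smooth flat top of the hidden index ring is 21 mm below the plate's top. A sprung friction bush in the bore grips the shank: the pin does not fall by its own weight; pushing it down takes about 3 N, more when it is also loaded sideways.
- turntable_base: The turntable's base with its index ring; origin on the axis at bench height. The ring, under the plate, has eight holes, 12.5 mm diameter, over 15 mm deep, 45 degrees apart on the 125 mm pin circle. Where they lie is unknown (unrelated to the yaw of this body or of the plate); at the start the bore is at least 8 degrees from the nearest. The base is bolted down.
- gouge_a: A loose carving gouge with dark handle, 240 mm long, lying on the bench; bystander.
- gouge_b: A loose carving gouge with brown handle, 240 mm long, lying on the bench; bystander.
- gouge_c: A loose narrow carving gouge with dark handle, 240 mm long, lying on the bench; bystander.
- mallet: A loose round wooden mallet, 260 mm long, 80 mm high, lying on the bench; bystander.
- paper_cup: A white cup, 72 mm wide, 85 mm high, standing on the bench; bystander.
- whetstone: A grey whetstone in a wooden holder, 200 x 65 x 32 mm, on the bench; bystander.
- blank: A loose panel with a drawn ornament, 150 x 190 x 28 mm, lying on the bench; bystander.
- turntable: Round plywood plate, 300 mm diameter, top 51 mm above the bench; origin on its vertical axis of rotation at bench height. It turns either way, stiffly: about 2 N sideways at the bore. On its centre a panel 120 mm square is held by dark battens (150 mm square overall, side towards the bore 50 mm from it); nothing there is over 27 mm above the plate.

How it is judged:
By the outcome, as a careful person would: the job done as asked, in the order asked, and still so for the second after the job is handed in, with the robot touching nothing.
It also fails if it takes over 67 s, if anything falls off the work surface, if the arm or the gripper's body presses on something with over 40 N, if the wrist force passes 120 N, or if a joint passes its speed limit or range.

## Working session

There is one attempt and no reset: what is moved stays moved. The work goes in short steps, Python scripts to look and compute and a tool call to move; the robot and the scene stay as the last step left them, time stands still between calls to the robot, and variables do not carry over. Pictures are saved under pics/ and viewed, and the job is handed in when it is done.

Besides the shell and the picture viewer there is one more tool, called as name([rows], argument=value, ...), one row to a line, values as JSON. move_arm: Moves the arm, as the interface text tells. Its arguments: {"type":"object","properties":{"series":{"type":"array","items":{"type":"object","properties":{"x":{"type":"number"},"y":{"type":"number"},"z":{"type":"number"},"rx":{"type":"number"},"ry":{"type":"number"},"rz":{"type":"number"}}}},"jaw":{"type":"number"},"newtons":{"type":"number"}},"required":["series"]}

```bash
mkdir -p pics; ls; python3 - <<'E'
from cell import arm
import cv2
print(arm.observe())
for n in ["scene","side","wrist"]:
    print(n,arm.camera_params(n))
    cv2.imwrite(f"pics/{n}0.png",arm.get_image(n))
E
```

```text
pics
{'clock': 0.0, 'joints': array([ 1.05940905,  0.43519749,  0.02500246,  1.57411454, -0.01160453,
        1.13401587, -0.07509885]), 'dq': array([ 0.00027983,  0.00106016, -0.00109661,  0.00088162,  0.00011466,
       -0.00149903, -0.00057848]), 'joint_efforts': array([-1.46715589e-03, -6.67869544e+01,  9.84047726e-01, -3.14464688e+01,
       -6.06284151e-02,  4.28554451e-02,  1.38211103e-04]), 'position': array([ 0.2481724, -0.5730747,  0.2449544]), 'ee_rot': array([-1.3745093 ,  0.90416327, -0.90184964]), 'force': array([-0.18761788, -0.94116251, -0.35927252]), 'ft_torque': array([-0.01618915,  0.00159688,  0.00736983]), 'width': 0.9963626414444033}
scene {'K': array([[593.18891911,   0.        , 314.81928163],
       [  0.        , 593.18891911, 245.61490922],
       [  0.        ,   0.        ,   1.        ]]), 'k1': 0.038411473137132744, 'R': array([[ 0.24065488,  0.97057884,  0.00787038],
       [ 0.76177671, -0.18384509, -0.62120626],
       [-0.60148273,  0.15549179, -0.78360758]]), 't': array([-0.09973661, -0.25634132,  2.02661839])}
side {'K': array([[459.34554067,   0.
[... 215 characters left out ...]
   [-0.39706478,  0.47439986, -0.78567444],
       [ 0.49845878, -0.60732617, -0.61862248]]), 't': array([0.33155777, 0.25636808, 1.07517915])}
wrist {'K': array([[390.6670032 ,   0.        , 316.94710872],
       [  0.        , 390.6670032 , 242.38488163],
       [  0.        ,   0.        ,   1.        ]]), 'k1': -0.04617333029377194, 'tool_from_camera': array([[ 9.99999864e-01,  6.47509629e-05, -5.17215515e-04,
         5.98143063e-04],
       [ 5.12108912e-04, -3.07083815e-01,  9.51682336e-01,
        -1.41082264e-01],
       [-9.72061658e-05, -9.51682471e-01, -3.07083806e-01,
         8.33066759e-02],
       [ 0.00000000e+00,  0.00000000e+00,  0.00000000e+00,
         1.00000000e+00]])}
```

View pics/scene0.png

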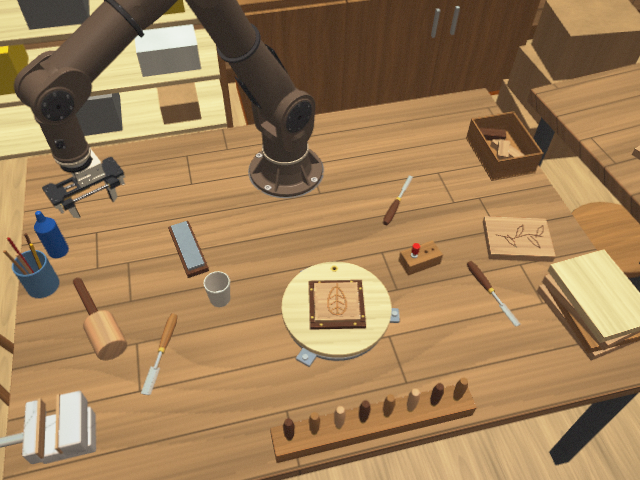

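View pics/side0.png

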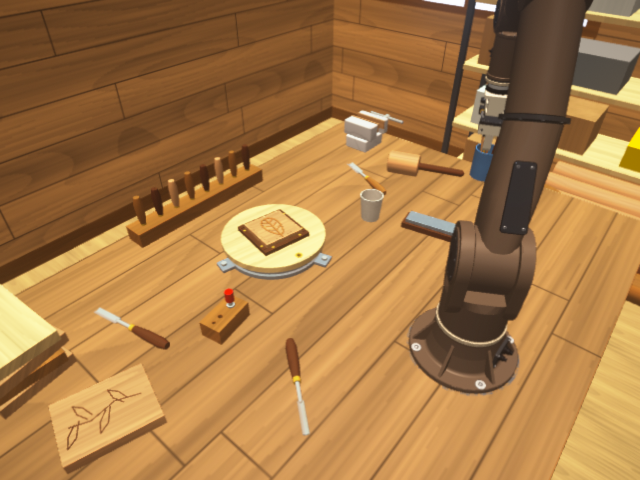

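View pics/wrist0.png

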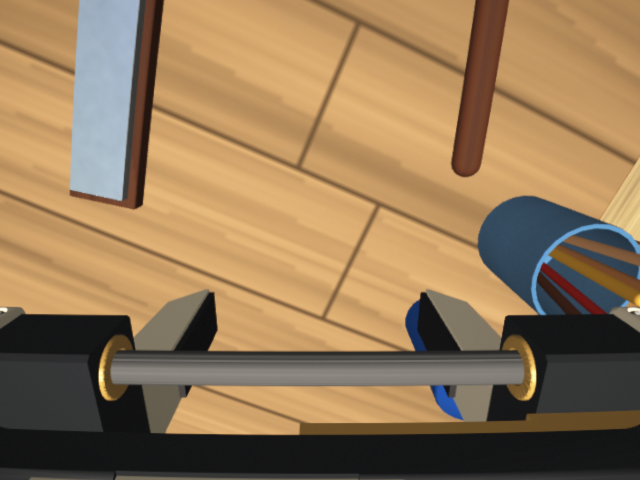

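```bash
cat > h.py <<'E'
import numpy as np, cv2
from cell import arm
from scipy.optimize import least_squares
from scipy.spatial.transform import Rotation as Ro
def cam(name,obs=None):
    p=arm.camera_params(name)
    if name=="wrist":
        o=obs or arm.observe()
        T=np.eye(4);T[:3,:3]=Ro.from_rotvec(o["ee_rot"]).as_matrix();T[:3,3]=o["position"]
        W=T@p["tool_from_camera"]; R=W[:3,:3].T; t=-R@W[:3,3]
    else: R,t=p["R"],p["t"]
    return p["K"],p["k1"],R,t
def proj(c,X):
    K,k,R,t=c; x=R@np.asarray(X)+t; s=x[:2]/x[2]; s=s*(1+k*(s@s)); return K[:2,:2]@s+K[:2,2]
def onplane(c,uv,z):
    K,k,R,t=c
    q=(np.asarray(uv)-K[:2,2])/np.diag(K)[:2]; s=q.copy()
    for _ in range(20): s=q/(1+k*(s@s))
    d=R.T@np.r_[s,1]; o=-R.T@t
    return o+d*(z-o[2])/d[2]
E
python3 - <<'E'
import cv2
a=cv2.imread("pics/scene0.png")[210:370,270:470]; b=cv2.imread("pics/side0.png")[190:350,180:380]
cv2.imwrite("pics/z0.png",cv2.resize(a,None,fx=4,fy=3.75*4/3.75,interpolation=cv2.INTER_CUBIC)[:600])
cv2.imwrite("pics/z1.png",cv2.resize(b,None,fx=4,fy=4,interpolation=cv2.INTER_CUBIC)[:600])
E
```

```text
(no output)
```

View pics/z0.png

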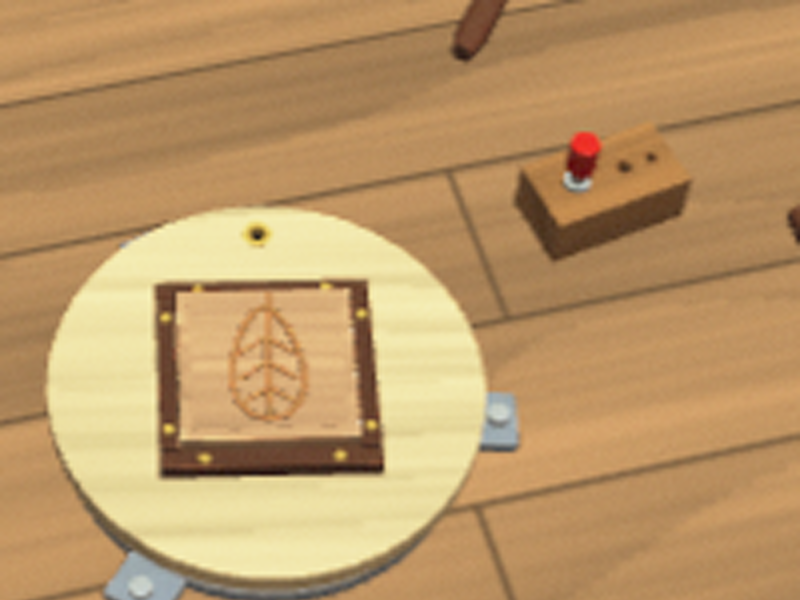

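View pics/z1.png

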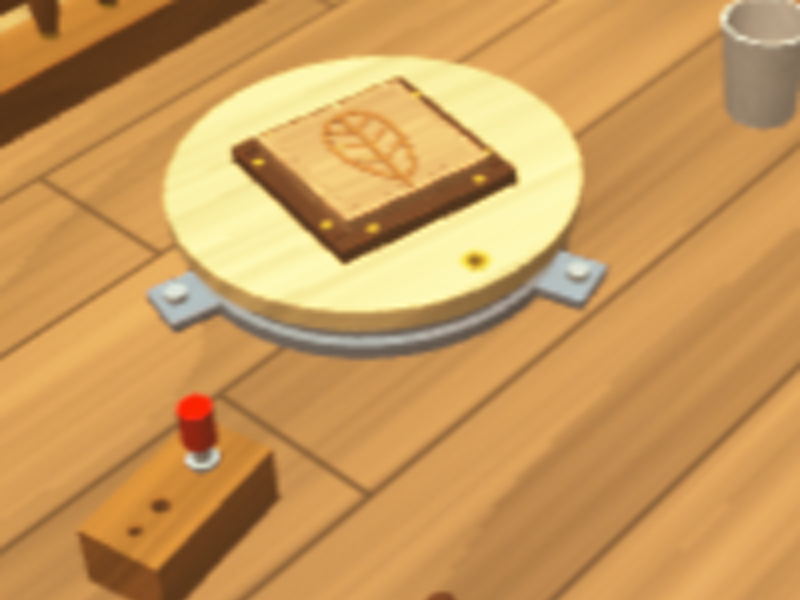

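```bash
python3 - <<'E'
from h import *
for n,x0,y0,k,b in [("scene",270,210,(585,142),(257,234)),("side",180,190,(196,403),(475,261))]:
    c=cam(n)
    f=lambda p:np.array([x0,y0])+np.array(p)/4-.375
    print(n,"knob",onplane(c,f(k),.093),"bore",onplane(c,f(b),.051))
    pts=[(47,385),(486,385),(265,207),(80,280),(440,285),(400,540)] if n=="scene" else [(164,180),(583,170),(300,75),(440,65),(200,262),(330,318)]
    P=np.array([onplane(c,f(p),.051)[:2] for p in pts])
    r=least_squares(lambda q:np.hypot(*(P-q[:2]).T)-.15,[.6,0]); print("centre",r.x,r.fun)
    # block corners top
    bc=[(517,176),(655,124),(690,180),(556,228)] if n=="scene" else [(80,534),(160,575),(273,455),(195,420)]
    print([onplane(c,f(p),.045)[:2].round(3) for p in bc])
o=arm.observe(); print(o["clock"]); print(Ro.from_rotvec(o["ee_rot"]).as_matrix().round(3))
E
```

```text
scene knob [0.47880408 0.28305788 0.093     ] bore [0.47322107 0.04155319 0.051     ]
centre [0.59446515 0.01408063] [-0.00082085  0.00214147 -0.00132855  0.00334714 -0.00036401  0.00033429]
[array([0.463, 0.243]), array([0.44, 0.36]), array([0.496, 0.366]), array([0.515, 0.255])]
side knob [0.48237884 0.28113175 0.093     ] bore [0.47595281 0.04211591 0.051     ]
centre [0.59199596 0.01923038] [ 0.00303802 -0.00019834 -0.00149035  0.00038292 -0.00334548  0.00113349]
[array([0.494, 0.368]), array([0.434, 0.358]), array([0.454, 0.252]), array([0.513, 0.263])]
0.15
[[ 0.397 -0.001  0.918]
 [-0.918  0.001  0.397]
 [-0.001 -1.    -0.   ]]
```

```bash
cat >> h.py <<'E'
def target_R(th,tilt=None):  # tool z at world angle th, y down
    z=np.array([np.cos(th),np.sin(th),0]); y=np.array([0,0,-1.]); return np.c_[np.cross(y,z),y,z]
def plan(P,th,n):
    o=arm.observe(); p=o["position"]; R=Ro.from_rotvec(o["ee_rot"])
    d=(R.inv()*Ro.from_matrix(target_R(th))).as_rotvec()
    print("clk %.2f"%o["clock"],"pos",p.round(4),"F",o["force"].round(2),"w",round(o["width"],3))
    for i in range(n):
        Ri=R*Ro.from_rotvec(d*i/n)
        s=Ri.inv().apply((np.asarray(P)-p)/n)*100
        print("x %.2f y %.2f z %.2f | r %s"%(*s,(d/n).round(3)))
E
python3 -c "
from h import *
plan([.465,.2,.22],np.radians(-12),16)"
```

```text
clk 0.15 pos [ 0.2482 -0.5732  0.2451] F [-0.19  0.02 -0.36] w 1.004
x -3.90 y 0.16 z 3.16 | r [ 0.     0.039 -0.   ]
x -4.02 y 0.16 z 3.01 | r [ 0.     0.039 -0.   ]
x -4.13 y 0.16 z 2.85 | r [ 0.     0.039 -0.   ]
x -4.24 y 0.16 z 2.69 | r [ 0.     0.039 -0.   ]
x -4.34 y 0.16 z 2.53 | r [ 0.     0.039 -0.   ]
x -4.43 y 0.16 z 2.36 | r [ 0.     0.039 -0.   ]
x -4.52 y 0.16 z 2.18 | r [ 0.     0.039 -0.   ]
x -4.60 y 0.16 z 2.01 | r [ 0.     0.039 -0.   ]
x -4.67 y 0.16 z 1.83 | r [ 0.     0.039 -0.   ]
x -4.74 y 0.16 z 1.65 | r [ 0.     0.039 -0.   ]
x -4.80 y 0.16 z 1.46 | r [ 0.     0.039 -0.   ]
x -4.85 y 0.16 z 1.28 | r [ 0.     0.039 -0.   ]
x -4.90 y 0.16 z 1.09 | r [ 0.     0.039 -0.   ]
x -4.94 y 0.16 z 0.90 | r [ 0.     0.039 -0.   ]
x -4.97 y 0.16 z 0.71 | r [ 0.     0.039 -0.   ]
x -4.99 y 0.16 z 0.51 | r [ 0.     0.039 -0.   ]
```

move_arm([
  {"x": -3.9, "z": 3.2, "ry": 0.04},
  {"x": -4.0, "z": 3.0, "ry": 0.04},
  {"x": -4.1, "z": 2.9, "ry": 0.04},
  {"x": -4.2, "z": 2.7, "ry": 0.04},
  {"x": -4.3, "z": 2.5, "ry": 0.04},
  {"x": -4.4, "z": 2.4, "ry": 0.04},
  {"x": -4.5, "z": 2.2, "ry": 0.04},
  {"x": -4.6, "z": 2.0, "ry": 0.04},
  {"x": -4.7, "z": 1.8, "ry": 0.04},
  {"x": -4.7, "z": 1.7, "ry": 0.04},
], jaw=6, newtons=20)

```text
invalid input
```

```bash
python3 -c "
from h import *
plan([.45,.24,.24],np.radians(-12),12)"
```

```text
clk 0.15 pos [ 0.2482 -0.5732  0.2451] F [-0.19  0.02 -0.36] w 1.004
x -5.55 y 0.05 z 4.24 | r [ 0.     0.052 -0.   ]
x -5.76 y 0.05 z 3.94 | r [ 0.     0.052 -0.   ]
x -5.96 y 0.05 z 3.64 | r [ 0.     0.052 -0.   ]
x -6.14 y 0.05 z 3.33 | r [ 0.     0.052 -0.   ]
x -6.30 y 0.05 z 3.01 | r [ 0.     0.052 -0.   ]
x -6.45 y 0.05 z 2.68 | r [ 0.     0.052 -0.   ]
x -6.58 y 0.05 z 2.35 | r [ 0.     0.052 -0.   ]
x -6.69 y 0.05 z 2.01 | r [ 0.     0.052 -0.   ]
x -6.78 y 0.05 z 1.66 | r [ 0.     0.052 -0.   ]
x -6.86 y 0.04 z 1.31 | r [ 0.     0.052 -0.   ]
x -6.92 y 0.04 z 0.95 | r [ 0.     0.052 -0.   ]
x -6.96 y 0.04 z 0.59 | r [ 0.     0.052 -0.   ]
```

move_arm([
  {"x": -3.9, "y": 0, "z": 3.2, "rx": 0, "ry": 0.04, "rz": 0},
  {"x": -4.0, "y": 0, "z": 3.0, "rx": 0, "ry": 0.04, "rz": 0},
  {"x": -4.1, "y": 0, "z": 2.9, "rx": 0, "ry": 0.04, "rz": 0},
  {"x": -4.2, "y": 0, "z": 2.7, "rx": 0, "ry": 0.04, "rz": 0},
  {"x": -4.3, "y": 0, "z": 2.5, "rx": 0, "ry": 0.04, "rz": 0},
  {"x": -4.4, "y": 0, "z": 2.4, "rx": 0, "ry": 0.04, "rz": 0},
  {"x": -4.5, "y": 0, "z": 2.2, "rx": 0, "ry": 0.04, "rz": 0},
  {"x": -4.6, "y": 0, "z": 2.0, "rx": 0, "ry": 0.04, "rz": 0},
  {"x": -4.7, "y": 0, "z": 1.8, "rx": 0, "ry": 0.04, "rz": 0},
  {"x": -4.7, "y": 0, "z": 1.7, "rx": 0, "ry": 0.04, "rz": 0},
], jaw=6, newtons=20)

```text
clock: 1.4
position: [0.3932, -0.0813, 0.2436]
ee_rot: [-1.205, 1.218, -1.216]
force: [2.4, -0.3, -0.0]
width: 0.653
```

```bash
python3 -c "
from h import *
plan([.45,.24,.24],np.radians(-12),12)"
```

```text
clk 1.40 pos [ 0.3932 -0.0813  0.2436] F [ 2.38 -0.32 -0.02] w 0.653
x -2.68 y 0.03 z 0.44 | r [ 0.     0.017 -0.   ]
x -2.69 y 0.03 z 0.40 | r [ 0.     0.017 -0.   ]
x -2.70 y 0.03 z 0.36 | r [ 0.     0.017 -0.   ]
x -2.70 y 0.03 z 0.31 | r [ 0.     0.017 -0.   ]
x -2.71 y 0.03 z 0.27 | r [ 0.     0.017 -0.   ]
x -2.71 y 0.03 z 0.22 | r [ 0.     0.017 -0.   ]
x -2.71 y 0.03 z 0.18 | r [ 0.     0.017 -0.   ]
x -2.72 y 0.03 z 0.13 | r [ 0.     0.017 -0.   ]
x -2.72 y 0.03 z 0.09 | r [ 0.     0.017 -0.   ]
x -2.72 y 0.03 z 0.04 | r [ 0.     0.017 -0.   ]
x -2.72 y 0.03 z -0.00 | r [ 0.     0.017 -0.   ]
x -2.72 y 0.03 z -0.05 | r [ 0.     0.017 -0.   ]
```

move_arm([
  {"x": -4.0, "y": 0, "z": 0.6, "rx": 0, "ry": 0.07, "rz": 0},
  {"x": -4.0, "y": 0, "z": 0.6, "rx": 0, "ry": 0.07, "rz": 0},
  {"x": -4.0, "y": 0, "z": 0.5, "rx": 0, "ry": 0.07, "rz": 0},
  {"x": 0, "y": 0, "z": 0, "rx": 0, "ry": 0, "rz": 0},
])

```text
clock: 1.9
position: [0.4205, 0.0445, 0.2438]
ee_rot: [-1.095, 1.372, -1.37]
force: [-0.1, -0.6, -0.4]
width: 0.651
```

```bash
python3 -c "
from h import *
o=arm.observe(); cv2.imwrite('pics/w1.png',arm.get_image('wrist')); c=cam('wrist',o)
np.savez('w1.npz',p=o['position'],r=o['ee_rot']); print(o['dq'].round(3))
print(proj(c,[.4745,.042,.051]),proj(c,[.48,.282,.093]))
plan([.46,.25,.22],np.radians(-12),5)"
```

```text
[ 0.021 -0.011  0.046  0.024  0.014  0.009  0.04 ]
[305.31274946 154.56862208] [  9.59321751 222.74367396]
clk 1.95 pos [0.4201 0.0427 0.2436] F [-0.49 -0.56  0.99] w 0.652
x -4.22 y 0.47 z -0.14 | r [ 0.    -0.003 -0.   ]
x -4.22 y 0.47 z -0.13 | r [ 0.    -0.003 -0.   ]
x -4.22 y 0.47 z -0.12 | r [ 0.    -0.003 -0.   ]
x -4.22 y 0.47 z -0.10 | r [ 0.    -0.003 -0.   ]
x -4.22 y 0.47 z -0.09 | r [ 0.    -0.003 -0.   ]
```

View pics/w1.png

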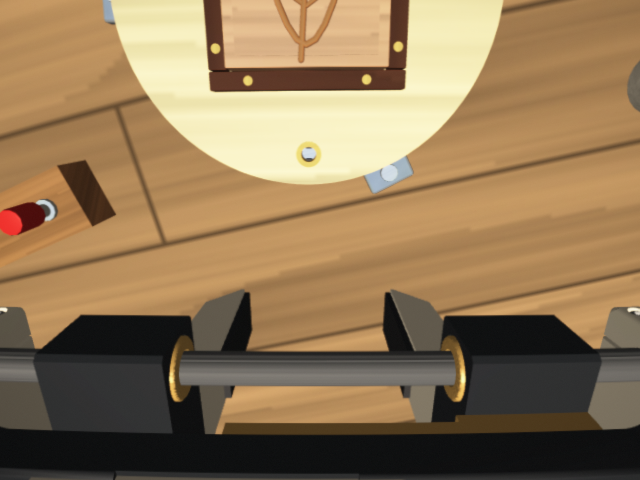

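```bash
python3 -c "
from h import *
d=np.load('w1.npz'); c=cam('wrist',dict(position=d['p'],ee_rot=d['r']))
print(onplane(c,(309,154),.051),onplane(c,(10,222),.093),onplane(c,(45,210),.05))
P=np.array([onplane(c,u,.051)[:2] for u in [(117,23),(150,85),(200,143),(309,184),(400,153),(470,85),(500,20)]])
r=least_squares(lambda q:np.hypot(*(P-q[:2]).T)-.15,[.6,0]); print('centre',r.x,r.fun)
"
```

```text
[0.47427438 0.03887584 0.051     ] [0.48048718 0.28138061 0.093     ] [0.48009884 0.28142353 0.05      ]
centre [0.59920122 0.01066659] [ 0.00143887 -0.00283118 -0.00036486  0.00336481 -0.00172125 -0.00113821
  0.00062318]
```

move_arm([
  {"x": -4.6, "y": 0.5, "z": -0.3, "rx": 0, "ry": 0, "rz": 0},
  {"x": -4.6, "y": 0.5, "z": -0.3, "rx": 0, "ry": 0, "rz": 0},
  {"x": -4.6, "y": 0.5, "z": -0.3, "rx": 0, "ry": 0, "rz": 0},
  {"x": -4.6, "y": 0.5, "z": -0.3, "rx": 0, "ry": 0, "rz": 0},
  {"x": -4.6, "y": 0.5, "z": -0.3, "rx": 0, "ry": 0, "rz": 0},
  {"x": 0, "y": 0, "z": 0, "rx": 0, "ry": 0, "rz": 0},
  {"x": 0, "y": 0, "z": 0, "rx": 0, "ry": 0, "rz": 0},
])

```text
clock: 2.82
position: [0.4602, 0.2646, 0.2156]
ee_rot: [-1.096, 1.378, -1.384]
force: [-0.1, -0.6, 0.1]
width: 0.653
```

```bash
python3 -c "
from h import *
o=arm.observe(); cv2.imwrite('pics/w2.png',arm.get_image('wrist')); c=cam('wrist',o)
np.savez('w2.npz',p=o['position'],r=o['ee_rot']); print(o['dq'].round(3))
print(proj(c,[.48,.282,.093]))
plan([.48,.282,.13],np.radians(-12),5)"
```

```text
[-0.003  0.007 -0.008 -0.008 -0.001 -0.005  0.001]
[283.99083245 219.4750216 ]
clk 2.88 pos [0.4602 0.2647 0.2158] F [ 0.12 -0.3  -0.9 ] w 0.652
x -0.44 y 1.71 z 0.31 | r [ 0.    -0.005  0.001]
x -0.44 y 1.71 z 0.31 | r [ 0.    -0.005  0.001]
x -0.43 y 1.71 z 0.31 | r [ 0.    -0.005  0.001]
x -0.43 y 1.71 z 0.31 | r [ 0.    -0.005  0.001]
x -0.42 y 1.71 z 0.31 | r [ 0.    -0.005  0.001]
```

View pics/w2.png

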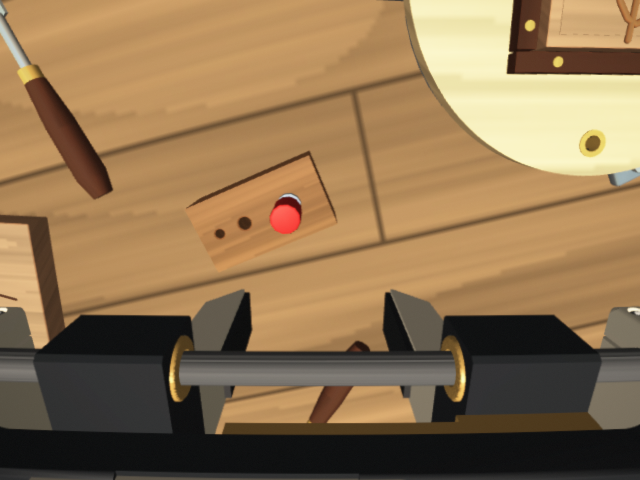

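```bash
python3 -c "
from h import *
d=np.load('w2.npz'); c=cam('wrist',dict(position=d['p'],ee_rot=d['r']))
print(onplane(c,(593,143),.051),onplane(c,(286,219),.093))
plan([.480,.281,.078],np.radians(-12),10)
"
```

```text
[0.4739976  0.03720166 0.051     ] [0.48000241 0.28055316 0.093     ]
clk 2.88 pos [0.4602 0.2647 0.2158] F [ 0.12 -0.3  -0.9 ] w 0.652
x -0.21 y 1.38 z 0.16 | r [ 0.    -0.002  0.001]
x -0.21 y 1.38 z 0.16 | r [ 0.    -0.002  0.001]
x -0.21 y 1.38 z 0.16 | r [ 0.    -0.002  0.001]
x -0.21 y 1.38 z 0.16 | r [ 0.    -0.002  0.001]
x -0.21 y 1.38 z 0.16 | r [ 0.    -0.002  0.001]
x -0.21 y 1.38 z 0.16 | r [ 0.    -0.002  0.001]
x -0.21 y 1.38 z 0.16 | r [ 0.    -0.002  0.001]
x -0.20 y 1.38 z 0.16 | r [ 0.    -0.002  0.001]
x -0.20 y 1.38 z 0.16 | r [ 0.    -0.002  0.001]
x -0.20 y 1.38 z 0.16 | r [ 0.    -0.002  0.001]
```

move_arm([
  {"x": -0.5, "y": 1.8, "z": 0.4, "rx": 0, "ry": -0.005, "rz": 0},
  {"x": -0.5, "y": 1.8, "z": 0.4, "rx": 0, "ry": -0.005, "rz": 0},
  {"x": -0.5, "y": 1.8, "z": 0.4, "rx": 0, "ry": -0.005, "rz": 0},
  {"x": -0.5, "y": 1.8, "z": 0.4, "rx": 0, "ry": -0.005, "rz": 0},
  {"x": 0, "y": 1, "z": 0, "rx": 0, "ry": 0, "rz": 0},
  {"x": 0, "y": 0, "z": 0, "rx": 0, "ry": 0, "rz": 0},
])

```text
clock: 3.62
position: [0.4817, 0.2771, 0.1263]
ee_rot: [-1.108, 1.365, -1.373]
force: [-0.5, -0.1, 0.1]
width: 0.655
```

```bash
python3 -c "
from h import *
plan([.480,.281,.078],np.radians(-12),4)
o=arm.observe(); cv2.imwrite('pics/w3.png',arm.get_image('wrist'));c=cam('wrist',o)
print(proj(c,[.48,.281,.093]))
"
```

```text
clk 3.62 pos [0.4817 0.2771 0.1263] F [-0.47 -0.12  0.11] w 0.655
x -0.10 y 1.21 z -0.06 | r [ 0.001 -0.002  0.002]
x -0.10 y 1.21 z -0.06 | r [ 0.001 -0.002  0.002]
x -0.09 y 1.21 z -0.06 | r [ 0.001 -0.002  0.002]
x -0.09 y 1.21 z -0.06 | r [ 0.001 -0.002  0.002]
[308.00516168 299.89274218]
```

View pics/w3.png

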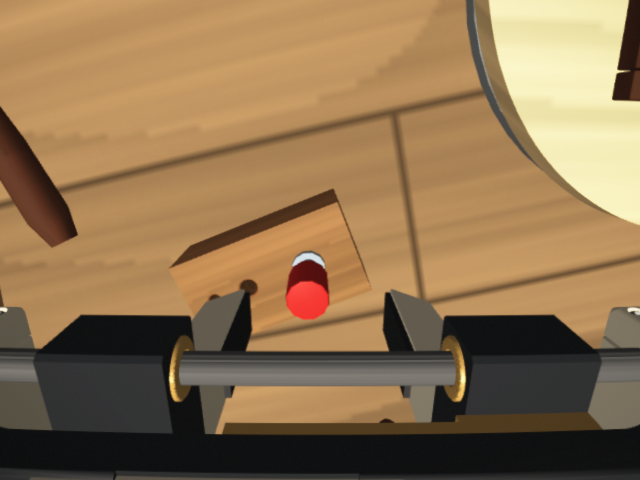

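move_arm([
  {"x": -0.2, "y": 1.0, "z": -0.1, "rx": 0.002, "ry": -0.004, "rz": 0.004},
  {"x": -0.2, "y": 1.4, "z": -0.1, "rx": 0.002, "ry": -0.004, "rz": 0.004},
  {"x": 0, "y": 1.4, "z": 0, "rx": 0, "ry": 0, "rz": 0},
  {"x": 0, "y": 1.0, "z": 0, "rx": 0, "ry": 0, "rz": 0},
  {"x": 0, "y": 0, "z": 0, "rx": 0, "ry": 0, "rz": 0},
])

```text
clock: 4.3
position: [0.4809, 0.282, 0.0764]
ee_rot: [-1.101, 1.357, -1.363]
force: [-0.6, -0.4, -0.4]
width: 0.654
```

```bash
python3 -c "
from h import *
plan([.480,.281,.078],np.radians(-12),1)
"
```

```text
clk 4.30 pos [0.4809 0.282  0.0764] F [-0.57 -0.36 -0.42] w 0.654
x 0.12 y -0.16 z -0.06 | r [-0.004  0.002 -0.   ]
```

move_arm([
  {"x": 0, "y": -0.15, "z": -0.05, "rx": 0, "ry": 0, "rz": 0},
  {"x": 0, "y": 0, "z": 0, "rx": 0, "ry": 0, "rz": 0},
  {"x": 0, "y": 0, "z": 0, "rx": 0, "ry": 0, "rz": 0},
  {"x": 0, "y": 0, "z": 0, "rx": 0, "ry": 0, "rz": 0},
  {"x": 0, "y": 0, "z": 0, "rx": 0, "ry": 0, "rz": 0},
  {"x": 0, "y": 0, "z": 0, "rx": 0, "ry": 0, "rz": 0},
], jaw=1.0, newtons=30)

```text
clock: 5.05
position: [0.4811, 0.2825, 0.0791]
ee_rot: [-1.099, 1.357, -1.363]
force: [-0.4, 0.7, -1.4]
width: 0.233
```

```bash
python3 -c "
from h import *
plan([.480,.281,.078],np.radians(-12),1)
"
```

```text
clk 5.05 pos [0.4811 0.2825 0.0791] F [-0.36  0.7  -1.44] w 0.233
x 0.17 y 0.11 z -0.08 | r [-0.005  0.001 -0.001]
```

move_arm([
  {"x": 0, "y": -1, "z": 0, "rx": 0, "ry": 0, "rz": 0},
  {"x": 0, "y": -2, "z": 0, "rx": 0, "ry": 0, "rz": 0},
  {"x": 0, "y": -3, "z": 0, "rx": 0, "ry": 0, "rz": 0},
  {"x": 0, "y": -3, "z": 0, "rx": 0, "ry": 0, "rz": 0},
  {"x": 0, "y": -1, "z": 0, "rx": 0, "ry": 0, "rz": 0},
])

```text
clock: 5.68
position: [0.4798, 0.2822, 0.1831]
ee_rot: [-1.101, 1.357, -1.362]
force: [0.2, -0.3, -1.5]
width: 0.228
```

```bash
python3 -c "
from h import *
plan([.474,.1,.17],np.radians(-12),6)
"
```

```text
clk 5.67 pos [0.4798 0.2822 0.1831] F [ 0.19 -0.26 -1.47] w 0.228
x 2.99 y 0.22 z 0.53 | r [-0.001  0.    -0.   ]
x 2.99 y 0.22 z 0.53 | r [-0.001  0.    -0.   ]
x 2.99 y 0.22 z 0.53 | r [-0.001  0.    -0.   ]
x 2.99 y 0.22 z 0.53 | r [-0.001  0.    -0.   ]
x 2.99 y 0.22 z 0.54 | r [-0.001  0.    -0.   ]
x 2.99 y 0.22 z 0.54 | r [-0.001  0.    -0.   ]
```

move_arm([
  {"x": 3, "y": 0.2, "z": 0.5, "rx": 0, "ry": 0, "rz": 0},
  {"x": 3, "y": 0.2, "z": 0.5, "rx": 0, "ry": 0, "rz": 0},
  {"x": 3, "y": 0.2, "z": 0.5, "rx": 0, "ry": 0, "rz": 0},
  {"x": 3, "y": 0.2, "z": 0.5, "rx": 0, "ry": 0, "rz": 0},
  {"x": 3, "y": 0.2, "z": 0.5, "rx": 0, "ry": 0, "rz": 0},
  {"x": 3, "y": 0.2, "z": 0.5, "rx": 0, "ry": 0, "rz": 0},
  {"x": 0, "y": 0, "z": 0, "rx": 0, "ry": 0, "rz": 0},
  {"x": 0, "y": 0, "z": 0, "rx": 0, "ry": 0, "rz": 0},
])

```text
clock: 6.68
position: [0.47, 0.0947, 0.1689]
ee_rot: [-1.103, 1.359, -1.36]
force: [-0.0, 0.9, -1.1]
width: 0.229
```

```bash
python3 -c "
from h import *
plan([.474,.039,.14],np.radians(-12),1)
o=arm.observe(); im=arm.get_image('wrist'); cv2.imwrite('pics/w4.png',im);c=cam('wrist',o)
np.savez('w4.npz',p=o['position'],r=o['ee_rot']); print(o['dq'].round(3))
R=Ro.from_rotvec(o['ee_rot']); 
print(proj(c,[.474,.039,.051]),'nose',proj(c,o['position']+R.apply([0,.069,0])))
cv2.imwrite('pics/s4.png',arm.get_image('side')[180:330,240:440].repeat(4,0).repeat(4,1))
"
```

```text
clk 6.67 pos [0.47   0.0947 0.1689] F [-0.03  0.87 -1.06] w 0.229
x 5.37 y 2.89 z 1.53 | r [-0.001  0.003 -0.   ]
[ 0.011  0.001  0.012  0.009  0.004 -0.     0.002]
[394.42343039 221.45784499] nose [315.9485796  268.50595187]
```

View pics/w4.png

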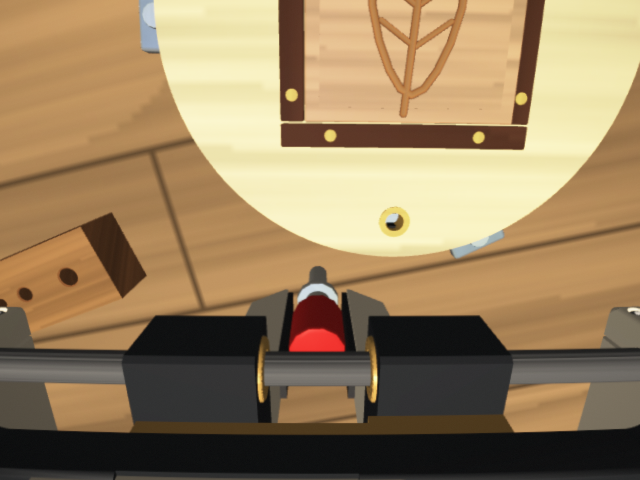

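View pics/s4.png

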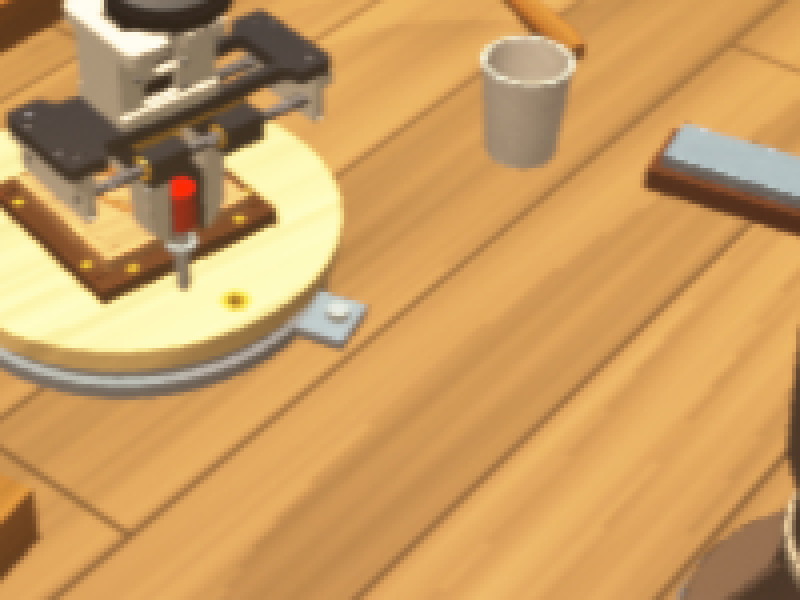

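```bash
python3 -c "
from h import *
d=np.load('w4.npz'); c=cam('wrist',dict(position=d['p'],ee_rot=d['r']));R=Ro.from_rotvec(d['r'])
b=onplane(c,(394.5,221.5),.051)
n=onplane(c,(318,269),d['p'][2]-.069)
print(b,R.inv().apply(b-d['p']),R.inv().apply(n-d['p']))
c=cam('side'); im=cv2.imread('pics/s4.png')
f=lambda u:np.array([240,180])+np.array(u)/4-.375
print('side nose',onplane(c,f((183,288)),d['p'][2]-.069),'knobtop',onplane(c,f((184,186)),d['p'][2]+.015), 'bore',onplane(c,f((235,300)),.051))
"
```

```text
[0.47395963 0.03895313 0.051     ] [0.05376759 0.11788787 0.01512562] [ 0.00118497  0.06899942 -0.00030664]
side nose [0.47113801 0.09609703 0.09987814] knobtop [0.46647417 0.09486544 0.18387814] bore [0.47665625 0.04132919 0.051     ]
```

```bash
python3 -c "
import cv2
im=cv2.imread('pics/w4.png'); cv2.imwrite('pics/w4z.png',cv2.resize(im[190:340,250:450],None,fx=4,fy=4,interpolation=cv2.INTER_CUBIC))"
```

```text
(no output)
```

View pics/w4z.png

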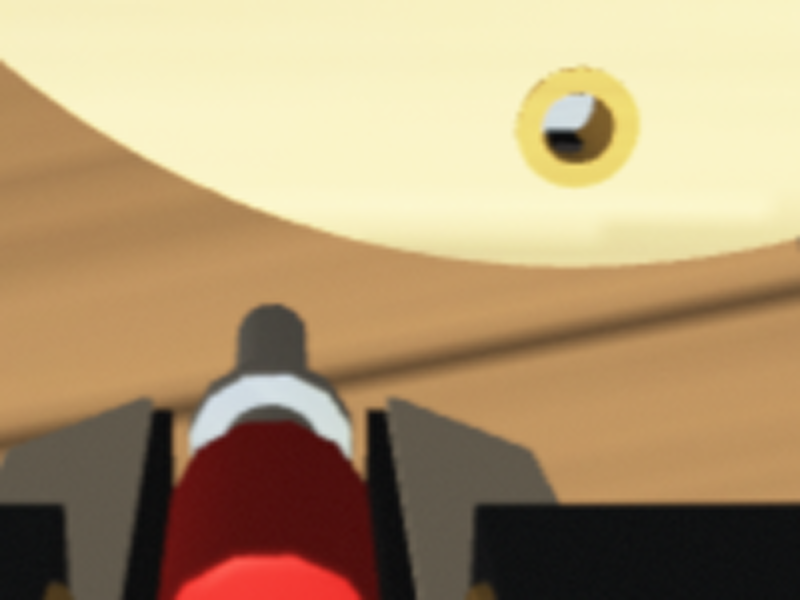

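move_arm([
  {"x": 1.7, "y": 0, "z": 0.5, "rx": 0, "ry": 0, "rz": 0},
  {"x": 1.8, "y": 0.8, "z": 0.5, "rx": 0, "ry": 0, "rz": 0},
  {"x": 1.8, "y": 0.8, "z": 0.5, "rx": 0, "ry": 0, "rz": 0},
  {"x": 0, "y": 1, "z": 0, "rx": 0, "ry": 0, "rz": 0},
  {"x": 0, "y": 0, "z": 0, "rx": 0, "ry": 0, "rz": 0},
  {"x": 0, "y": 0, "z": 0, "rx": 0, "ry": 0, "rz": 0},
])

```text
clock: 7.52
position: [0.474, 0.0409, 0.1405]
ee_rot: [-1.106, 1.356, -1.355]
force: [0.1, -0.0, -1.4]
width: 0.232
```

```bash
python3 -c "
from h import *
R=Ro.from_rotvec(np.load('w4.npz')['r']); P=np.load('w4.npz')['p']+R.apply([.0527,0,.0158]); P[2]=.13; print(P)
plan(P,np.radians(-12),1)
cv2.imwrite('pics/s5.png',cv2.resize(arm.get_image('side')[170:320,220:420],None,fx=4,fy=4))
cv2.imwrite('pics/sc5.png',cv2.resize(arm.get_image('scene')[200:350,250:450],None,fx=4,fy=4))
im=arm.get_image('wrist');cv2.imwrite('pics/w5z.png',cv2.resize(im[190:340,220:420],None,fx=4,fy=4,interpolation=cv2.INTER_CUBIC))
"
```

```text
[0.47467941 0.03986934 0.13      ]
clk 7.53 pos [0.474  0.0409 0.1405] F [ 0.09 -0.04 -1.38] w 0.232
x 0.09 y 1.04 z 0.08 | r [-0.     0.008 -0.002]
```

View pics/w5z.png

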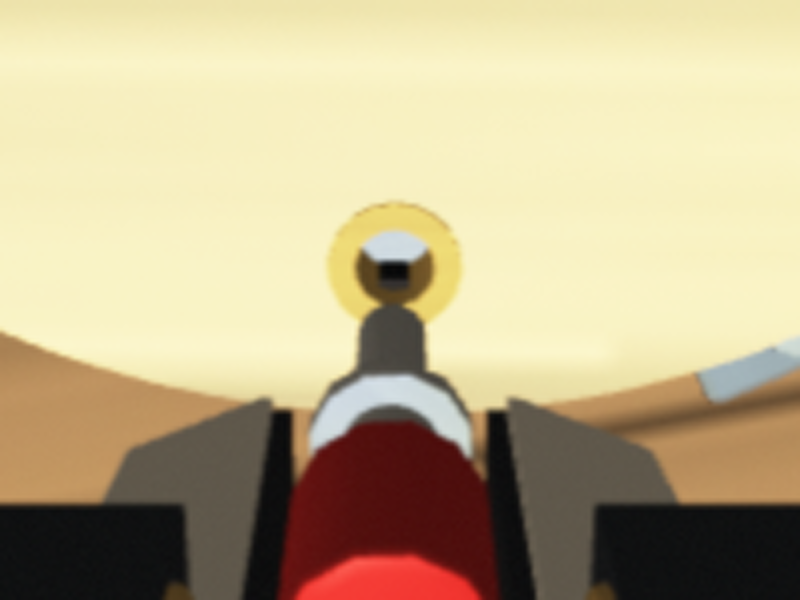

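View pics/s5.png

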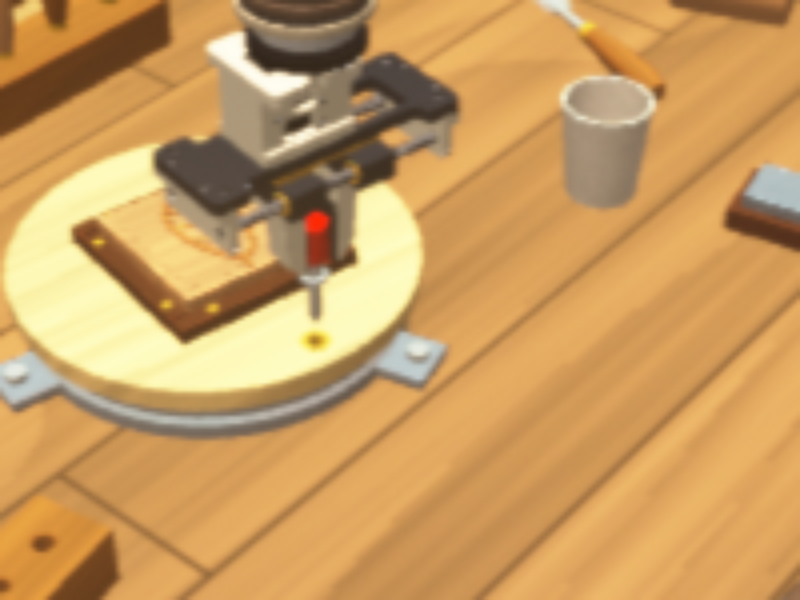

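View pics/sc5.png

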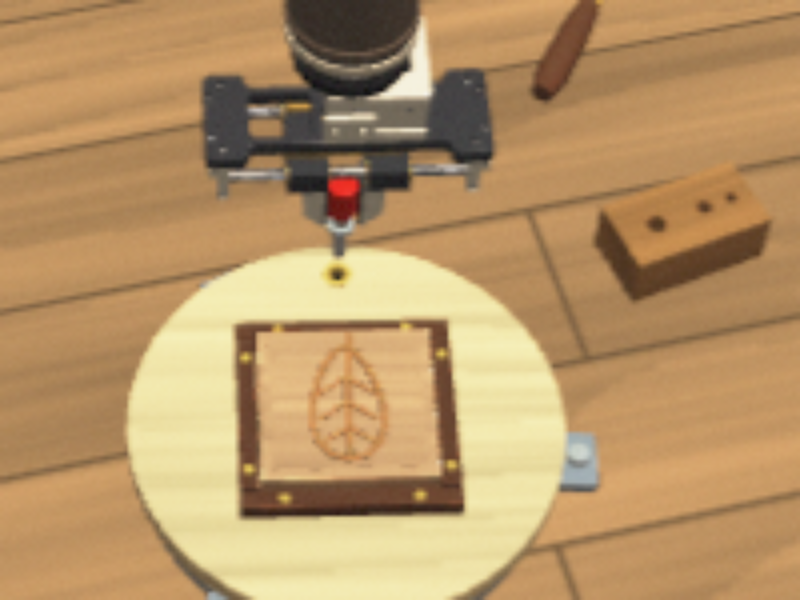

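```bash
python3 -c "
from h import *
o=arm.observe(); c=cam('wrist',o);R=Ro.from_rotvec(o['ee_rot']);p=o['position']
b=onplane(c,(220+395/4-.375,190+265/4-.375),.051)
n=onplane(c,(317.6,268),p[2]-.069)
print(R.inv().apply(b-p)*100,R.inv().apply(n-p)*100)
nz=p[2]-.069
for nm,x0,y0,nn,bb in [('side',220,170,(315,318),(315,341)),('scene',250,200,(339,254),(337,273))]:
    c=cam(nm); f=lambda u:np.array([x0,y0])+np.array(u)/4-.375
    N=onplane(c,f(nn),nz);B=onplane(c,f(bb),.051); print(nm,N,B,R.inv().apply(B-N)*100)
"
```

```text
[0.14627247 8.97324695 0.0255903 ] [0.09500293 6.89987896 0.03100226]
side [0.47527806 0.04206749 0.07173454] [0.47595281 0.04211591 0.051     ] [-0.01476999  2.07353214  0.06350457]
scene [0.47098986 0.04292401 0.07173454] [0.47235936 0.04178527 0.051     ] [0.0877004  2.0734354  0.15526536]
```

move_arm([
  {"x": 0.05, "y": 1.0, "z": 0.05, "rx": 0, "ry": 0, "rz": 0},
  {"x": 0, "y": 0.8, "z": 0, "rx": 0, "ry": 0, "rz": 0},
  {"x": 0, "y": 0.4, "z": 0, "rx": 0, "ry": 0, "rz": 0},
  {"x": 0, "y": 0.3, "z": 0, "rx": 0, "ry": 0, "rz": 0},
  {"x": 0, "y": 0, "z": 0, "rx": 0, "ry": 0, "rz": 0},
])

```text
clock: 8.3
position: [0.4744, 0.0408, 0.1139]
ee_rot: [-1.106, 1.355, -1.354]
force: [-0.4, 0.1, -1.2]
width: 0.23
```

```bash
python3 -c "
from h import *
plan([.4745,.0401,.1],np.radians(-12),1);print(arm.observe()['ft_torque'])
cv2.imwrite('pics/s6.png',cv2.resize(arm.get_image('side')[170:320,220:420],None,fx=4,fy=4))
im=arm.get_image('wrist');cv2.imwrite('pics/w6z.png',cv2.resize(im[190:340,220:420],None,fx=4,fy=4,interpolation=cv2.INTER_CUBIC))
"
```

```text
clk 8.30 pos [0.4744 0.0408 0.1139] F [-0.42  0.14 -1.18] w 0.23
x 0.07 y 1.39 z 0.03 | r [-0.     0.01  -0.002]
[0.00620286 0.09336513 0.00422594]
```

View pics/w6z.png

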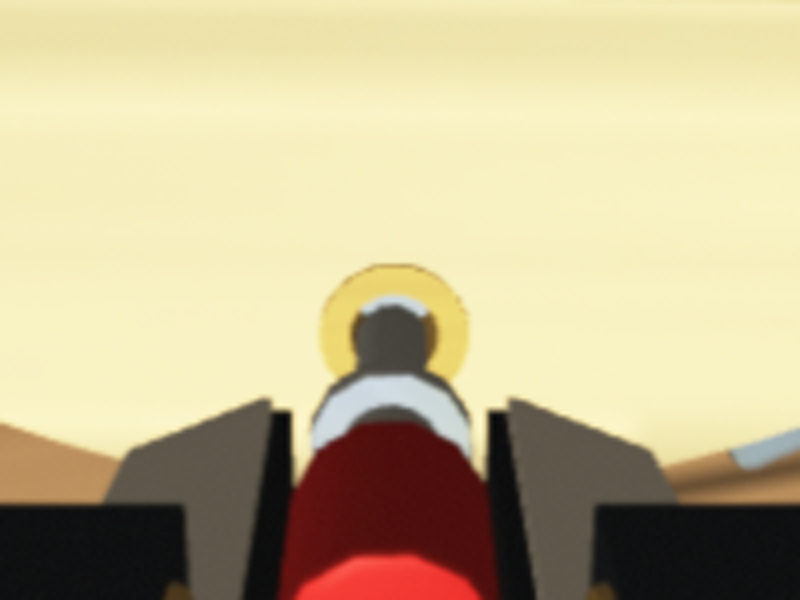

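View pics/s6.png

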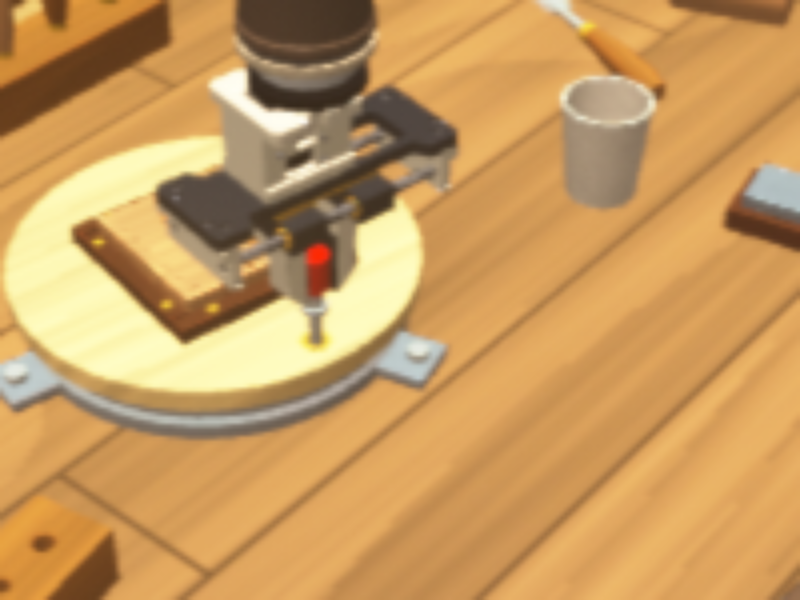

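move_arm([
  {"x": 0.03, "y": 0.3, "z": 0, "rx": 0, "ry": 0, "rz": 0},
  {"x": 0, "y": 0.3, "z": 0, "rx": 0, "ry": 0, "rz": 0},
  {"x": 0, "y": 0.2, "z": 0, "rx": 0, "ry": 0, "rz": 0},
])

```text
clock: 8.78
position: [0.4746, 0.0407, 0.1064]
ee_rot: [-1.105, 1.354, -1.355]
force: [-1.8, 0.3, 3.1]
width: 0.233
```

move_arm([
  {"x": 0, "y": 0.2, "z": 0, "rx": 0, "ry": 0, "rz": 0},
  {"x": 0, "y": 0.1, "z": 0, "rx": 0, "ry": 0, "rz": 0},
])

```text
clock: 9.02
position: [0.4745, 0.0407, 0.1032]
ee_rot: [-1.105, 1.354, -1.355]
force: [-1.8, 0.4, 2.7]
width: 0.232
```

move_arm([
  {"x": 0, "y": 0.15, "z": -0.05, "rx": 0, "ry": 0, "rz": 0},
  {"x": 0, "y": 0.1, "z": 0, "rx": 0, "ry": 0, "rz": 0},
])

```text
clock: 9.28
position: [0.4744, 0.0407, 0.1007]
ee_rot: [-1.105, 1.354, -1.355]
force: [-1.4, 0.3, 2.4]
width: 0.231
```

move_arm([
  {"x": 0, "y": 0.1, "z": 0, "rx": 0, "ry": 0, "rz": 0},
])

```text
clock: 9.4
position: [0.4745, 0.0408, 0.0997]
ee_rot: [-1.105, 1.354, -1.355]
force: [-1.3, 0.2, 11.1]
width: 0.235
```

move_arm([
  {"x": 0, "y": -0.03, "z": 0, "rx": 0, "ry": 0, "rz": 0},
])

```text
clock: 9.52
position: [0.4744, 0.0408, 0.0999]
ee_rot: [-1.105, 1.354, -1.355]
force: [-0.9, -0.4, -1.5]
width: 0.235
```

```bash
python3 -c "
from h import *
o=arm.observe(); print(o['position'],o['force'],o['ft_torque'])
P=np.array([.474,.0395]);
for C in ([.593,.017],[.5965,.0155],[.599,.0107]):
  C=np.array(C); d=o['position'][:2]-C; print(np.hypot(*d),np.degrees(np.arctan2(d[1],d[0])))"
```

```text
[0.47436325 0.0407534  0.09990841] [-0.86340086 -0.35655418 -1.54454047] [ 0.12546591  0.29896816 -0.00415608]
0.12099133607328139 168.67797274488902
0.12472017029401794 168.31795291758124
0.12820892037666945 166.44317879734197
```

```bash
cat >> h.py <<'E'
C=np.array([.5967,.0147])
def swing(ds,n):
    o=arm.observe(); p=o["position"]; R=Ro.from_rotvec(o["ee_rot"])
    d=p[:2]-C; ph=np.arctan2(d[1],d[0]); r=np.hypot(*d)
    zt=np.arctan2(*R.as_matrix()[[1,0],2])
    print("clk %.2f pos %s F %s T %s r %.4f phi %.1f  ztool %.1f"%(o["clock"],p.round(4),o["force"].round(1),o["ft_torque"].round(2),r,np.degrees(ph),np.degrees(zt)))
    print("vertical tilt",(R.as_matrix()[:,1]).round(4),"joints",o["joints"].round(2))
    ph2=ph+ds*n/.125; T=np.r_[C+.125*np.array([np.cos(ph2),np.sin(ph2)]),p[2]]
    print("tool shift cm for %d rows"%n,(R.inv().apply(T-p)*100).round(3), "rot",(R.inv()*Ro.from_matrix(target_R(ph2-np.pi))).as_rotvec().round(3))
E
python3 -c "
from h import *
swing(.002,4);swing(-.002,4)"
```

```text
clk 9.53 pos [0.4744 0.0408 0.0999] F [-0.9 -0.4 -1.5] T [ 0.13  0.3  -0.  ] r 0.1251 phi 168.0  ztool -11.5
vertical tilt [ 0.0025  0.0015 -1.    ] joints [ 0.09  0.41 -0.36  2.07  0.23  0.69 -2.19]
tool shift cm for 4 rows [ 0.8   -0.002  0.026] rot [-0.002 -0.054 -0.002]
clk 9.53 pos [0.4744 0.0408 0.0999] F [-0.9 -0.4 -1.5] T [ 0.13  0.3  -0.  ] r 0.1251 phi 168.0  ztool -11.5
vertical tilt [ 0.0025  0.0015 -1.    ] joints [ 0.09  0.41 -0.36  2.07  0.23  0.69 -2.19]
tool shift cm for 4 rows [-0.799  0.002  0.041] rot [-0.002  0.074 -0.002]
```

move_arm([
  {"x": 0, "y": 0.04, "z": 0, "rx": 0, "ry": 0, "rz": 0},
])

```text
clock: 9.65
position: [0.4746, 0.0408, 0.0997]
ee_rot: [-1.104, 1.354, -1.355]
force: [-2.8, 0.0, 10.5]
width: 0.233
```

move_arm([
  {"x": 0.2, "y": -0.01, "z": 0.006, "rx": 0, "ry": -0.014, "rz": 0},
  {"x": 0.2, "y": 0.01, "z": 0.006, "rx": 0, "ry": -0.014, "rz": 0},
  {"x": 0.2, "y": 0.01, "z": 0.006, "rx": 0, "ry": -0.014, "rz": 0},
])

```text
clock: 10.02
position: [0.4739, 0.0373, 0.0998]
ee_rot: [-1.126, 1.321, -1.32]
force: [-2.1, 4.6, 3.7]
width: 0.232
```

```bash
python3 -c "
from h import *
swing(.002,4)"
```

```text
clk 10.03 pos [0.4739 0.0373 0.0998] F [-2.1  4.6  3.7] T [1.27 0.49 0.02] r 0.1248 phi 169.6  ztool -8.8
vertical tilt [ 0.0041  0.0046 -1.    ] joints [ 0.11  0.41 -0.38  2.07  0.23  0.69 -2.14]
tool shift cm for 4 rows [ 0.799 -0.004 -0.013] rot [-0.003 -0.036 -0.005]
```

move_arm([
  {"x": 0.2, "y": 0.01, "z": 0.0, "rx": 0, "ry": -0.012, "rz": -0.001},
  {"x": 0.2, "y": 0.01, "z": 0.0, "rx": 0, "ry": -0.012, "rz": -0.001},
  {"x": 0.2, "y": 0.01, "z": 0.0, "rx": 0, "ry": -0.012, "rz": -0.001},
  {"x": 0.2, "y": 0.01, "z": 0.0, "rx": 0, "ry": -0.012, "rz": -0.001},
])

```text
clock: 10.52
position: [0.4729, 0.0313, 0.0998]
ee_rot: [-1.154, 1.281, -1.282]
force: [-1.7, 4.5, 5.1]
width: 0.232
```

```bash
python3 -c "
from h import *
swing(.002,4)"
```

```text
clk 10.53 pos [0.4729 0.0313 0.0998] F [-1.7  4.5  5.1] T [ 1.25  0.57 -0.02] r 0.1249 phi 172.4  ztool -5.8
vertical tilt [ 0.0043  0.0032 -1.    ] joints [ 0.13  0.41 -0.39  2.08  0.24  0.69 -2.09]
tool shift cm for 4 rows [ 0.8   -0.003 -0.01 ] rot [-0.004 -0.031 -0.004]
```

move_arm([
  {"x": 0.18, "y": 0.015, "z": 0.0, "rx": 0, "ry": -0.011, "rz": -0.001},
  {"x": 0.18, "y": 0.015, "z": 0.0, "rx": 0, "ry": -0.011, "rz": -0.001},
  {"x": 0.18, "y": 0.015, "z": 0.0, "rx": 0, "ry": -0.011, "rz": -0.001},
  {"x": 0.18, "y": 0.015, "z": 0.0, "rx": 0, "ry": -0.011, "rz": -0.001},
])

```text
clock: 11.02
position: [0.4722, 0.026, 0.0998]
ee_rot: [-1.18, 1.244, -1.248]
force: [-2.6, 4.4, 4.7]
width: 0.234
```

```bash
python3 -c "
from h import *
swing(.002,4)"
```

```text
clk 11.03 pos [0.4722 0.026  0.0998] F [-2.6  4.4  4.7] T [1.35 0.71 0.  ] r 0.1250 phi 174.8  ztool -2.9
vertical tilt [ 0.0046  0.0018 -1.    ] joints [ 0.15  0.41 -0.4   2.08  0.25  0.69 -2.04]
tool shift cm for 4 rows [ 0.8   -0.002 -0.007] rot [-0.005 -0.024 -0.002]
```

move_arm([
  {"x": 0.18, "y": 0.015, "z": 0.0, "rx": -0.001, "ry": -0.008, "rz": -0.001},
  {"x": 0.18, "y": 0.015, "z": 0.0, "rx": -0.001, "ry": -0.008, "rz": 0},
  {"x": 0.18, "y": 0.015, "z": 0.0, "rx": -0.001, "ry": -0.008, "rz": 0},
  {"x": 0.18, "y": 0.015, "z": 0.0, "rx": -0.001, "ry": -0.008, "rz": 0},
])

```text
clock: 11.52
position: [0.4719, 0.0204, 0.0997]
ee_rot: [-1.199, 1.221, -1.218]
force: [-1.8, 3.6, 4.9]
width: 0.234
```

```bash
python3 -c "
from h import *
swing(.002,4)"
```

```text
clk 11.53 pos [0.4719 0.0204 0.0997] F [-1.8  3.6  4.9] T [0.93 0.59 0.01] r 0.1249 phi 177.4  ztool -0.8
vertical tilt [ 0.0011  0.003  -1.    ] joints [ 0.17  0.42 -0.41  2.08  0.25  0.69 -1.99]
tool shift cm for 4 rows [ 0.8   -0.002 -0.005] rot [-0.001 -0.033 -0.003]
```

move_arm([
  {"x": 0.18, "y": 0.015, "z": 0.0, "rx": 0, "ry": -0.01, "rz": -0.001},
  {"x": 0.18, "y": 0.015, "z": 0.0, "rx": 0, "ry": -0.01, "rz": -0.001},
  {"x": 0.18, "y": 0.015, "z": 0.0, "rx": 0, "ry": -0.01, "rz": 0},
  {"x": 0.18, "y": 0.015, "z": 0.0, "rx": 0, "ry": -0.01, "rz": 0},
])

```text
clock: 12.02
position: [0.4716, 0.0115, 0.0988]
ee_rot: [-1.222, 1.189, -1.189]
force: [-2.5, 4.7, 3.9]
width: 0.232
```

```bash
python3 -c "
from h import *
swing(.002,4)"
```

```text
clk 12.03 pos [0.4716 0.0115 0.0988] F [-2.5  4.7  3.9] T [ 1.44  0.62 -0.  ] r 0.1251 phi -178.5  ztool 1.6
vertical tilt [ 4.e-04 -3.e-04 -1.e+00] joints [ 0.19  0.42 -0.42  2.08  0.26  0.69 -1.94]
tool shift cm for 4 rows [0.8   0.    0.035] rot [-0.    -0.062  0.   ]
```

move_arm([
  {"x": 0, "y": 0.05, "z": 0, "rx": 0, "ry": 0, "rz": 0},
  {"x": 0, "y": 0.05, "z": 0, "rx": 0, "ry": 0, "rz": 0},
])

```text
clock: 12.28
position: [0.4718, 0.0118, 0.0982]
ee_rot: [-1.222, 1.188, -1.189]
force: [-2.7, 2.1, 9.1]
width: 0.235
```

```bash
python3 -c "
from h import *
swing(.002,4)"
```

```text
clk 12.28 pos [0.4718 0.0118 0.0982] F [-2.7  2.1  9.1] T [ 0.75  0.91 -0.04] r 0.1249 phi -178.7  ztool 1.6
vertical tilt [ 9.e-04  0.e+00 -1.e+00] joints [ 0.19  0.42 -0.42  2.08  0.26  0.69 -1.94]
tool shift cm for 4 rows [0.8   0.    0.013] rot [-0.001 -0.059  0.   ]
```

move_arm([
  {"x": -0.1, "y": 0.02, "z": 0, "rx": 0, "ry": 0, "rz": 0},
  {"x": -0.1, "y": 0.03, "z": 0, "rx": 0, "ry": 0, "rz": 0},
])

```text
clock: 12.52
position: [0.4717, 0.0126, 0.0979]
ee_rot: [-1.223, 1.188, -1.191]
force: [-1.1, -0.7, 4.5]
width: 0.234
```

```bash
python3 -c "
from h import *
swing(.002,4)"
```

```text
clk 12.53 pos [0.4717 0.0126 0.0979] F [-1.1 -0.7  4.5] T [-0.07  0.52 -0.01] r 0.1251 phi -179.0  ztool 1.5
vertical tilt [ 6.0e-04 -1.6e-03 -1.0e+00] joints [ 0.18  0.42 -0.42  2.08  0.26  0.69 -1.95]
tool shift cm for 4 rows [0.8   0.001 0.024] rot [-0.001 -0.054  0.002]
```

move_arm([
  {"x": -0.1, "y": 0.04, "z": 0, "rx": 0, "ry": 0, "rz": 0},
  {"x": -0.1, "y": 0.04, "z": 0, "rx": 0, "ry": 0, "rz": 0},
])

```text
clock: 12.78
position: [0.4717, 0.0131, 0.0973]
ee_rot: [-1.224, 1.188, -1.193]
force: [-3.0, -0.7, 6.3]
width: 0.234
```

```bash
python3 -c "
from h import *
swing(.002,4)"
```

```text
clk 12.78 pos [0.4717 0.0131 0.0973] F [-3.  -0.7  6.3] T [-0.06  0.61 -0.05] r 0.1251 phi -179.2  ztool 1.5
vertical tilt [ 6.0e-04 -3.6e-03 -1.0e+00] joints [ 0.18  0.42 -0.42  2.08  0.27  0.69 -1.95]
tool shift cm for 4 rows [0.8   0.003 0.021] rot [-0.    -0.051  0.004]
```

move_arm([
  {"x": -0.15, "y": 0.04, "z": -0.03, "rx": 0, "ry": 0, "rz": 0.002},
  {"x": -0.15, "y": 0.05, "z": -0.02, "rx": 0, "ry": 0, "rz": 0.002},
])

```text
clock: 13.02
position: [0.4713, 0.0143, 0.0964]
ee_rot: [-1.221, 1.19, -1.192]
force: [-0.3, -1.9, 3.1]
width: 0.231
```

```bash
python3 -c "
from h import *
swing(.002,4)"
```

```text
clk 13.03 pos [0.4713 0.0143 0.0964] F [-0.3 -1.9  3.1] T [-0.44  0.13  0.01] r 0.1254 phi -179.8  ztool 1.4
vertical tilt [ 7.0e-04 -1.5e-03 -1.0e+00] joints [ 0.18  0.42 -0.42  2.08  0.27  0.69 -1.96]
tool shift cm for 4 rows [0.801 0.001 0.049] rot [-0.001 -0.042  0.002]
```

Sinking steadily with ~4 N (just bush friction). Continue straight down with small back-shift.

move_arm([
  {"x": -0.05, "y": 0.08, "z": 0, "rx": 0, "ry": 0, "rz": 0},
  {"x": -0.05, "y": 0.08, "z": 0, "rx": 0, "ry": 0, "rz": 0},
])

```text
clock: 13.28
position: [0.4714, 0.0149, 0.0947]
ee_rot: [-1.221, 1.19, -1.193]
force: [-1.6, -1.1, 4.1]
width: 0.233
```

```bash
python3 -c "
from h import *
swing(.002,4)"
```

```text
clk 13.28 pos [0.4714 0.0149 0.0947] F [-1.6 -1.1  4.1] T [-0.28  0.38 -0.03] r 0.1253 phi 179.9  ztool 1.4
vertical tilt [ 8.e-04 -2.e-03 -1.e+00] joints [ 0.18  0.42 -0.41  2.08  0.27  0.68 -1.96]
tool shift cm for 4 rows [0.801 0.002 0.037] rot [-0.001 -0.039  0.002]
```

move_arm([
  {"x": -0.02, "y": 0.1, "z": -0.01, "rx": 0, "ry": 0, "rz": 0.001},
  {"x": 0, "y": 0.1, "z": 0, "rx": 0, "ry": 0, "rz": 0.001},
  {"x": 0, "y": 0.1, "z": 0, "rx": 0, "ry": 0, "rz": 0},
])

```text
clock: 13.65
position: [0.4713, 0.0152, 0.0916]
ee_rot: [-1.22, 1.191, -1.192]
force: [-1.0, -1.1, 4.5]
width: 0.235
```

move_arm([
  {"x": 0, "y": 0.1, "z": 0, "rx": 0, "ry": 0, "rz": 0},
  {"x": 0, "y": 0.1, "z": 0, "rx": 0, "ry": 0, "rz": 0},
])

```text
clock: 13.9
position: [0.4713, 0.0152, 0.0895]
ee_rot: [-1.22, 1.191, -1.192]
force: [-1.8, -0.1, 5.1]
width: 0.234
```

move_arm([
  {"x": 0, "y": 0.1, "z": 0, "rx": 0, "ry": 0, "rz": 0},
  {"x": 0, "y": 0.1, "z": 0, "rx": 0, "ry": 0, "rz": 0},
])

```text
clock: 14.15
position: [0.4713, 0.0153, 0.0873]
ee_rot: [-1.22, 1.191, -1.191]
force: [-1.2, -0.8, 5.2]
width: 0.233
```

move_arm([
  {"x": 0, "y": 0.08, "z": 0, "rx": 0, "ry": 0, "rz": 0},
])

```text
clock: 14.28
position: [0.4714, 0.0153, 0.0865]
ee_rot: [-1.22, 1.191, -1.191]
force: [-2.1, -0.9, 5.3]
width: 0.231
```

move_arm([
  {"x": 0, "y": 0.06, "z": 0, "rx": 0, "ry": 0, "rz": 0},
])

```text
clock: 14.4
position: [0.4713, 0.0153, 0.0858]
ee_rot: [-1.22, 1.191, -1.191]
force: [-1.5, -0.8, 4.5]
width: 0.236
```

move_arm([
  {"x": 0, "y": 0.04, "z": 0, "rx": 0, "ry": 0, "rz": 0},
])

```text
clock: 14.52
position: [0.4713, 0.0153, 0.0854]
ee_rot: [-1.22, 1.191, -1.191]
force: [-1.1, -1.5, 4.8]
width: 0.233
```

move_arm([
  {"x": 0, "y": 0.04, "z": 0, "rx": 0, "ry": 0, "rz": 0},
])

```text
clock: 14.65
position: [0.4713, 0.0154, 0.085]
ee_rot: [-1.22, 1.191, -1.191]
force: [-2.8, -1.7, 10.1]
width: 0.231
```

move_arm([
  {"x": 0, "y": 0.03, "z": 0, "rx": 0, "ry": 0, "rz": 0},
])

```text
clock: 14.78
position: [0.4714, 0.0154, 0.0849]
ee_rot: [-1.22, 1.19, -1.192]
force: [-3.9, -1.4, 13.5]
width: 0.233
```

move_arm([
  {"x": 0, "y": 0.03, "z": 0, "rx": 0, "ry": 0, "rz": 0},
])

```text
clock: 14.9
position: [0.4714, 0.0154, 0.0849]
ee_rot: [-1.22, 1.19, -1.192]
force: [-2.6, -1.1, 11.8]
width: 0.232
```

move_arm([
  {"x": 0, "y": -0.02, "z": 0, "rx": 0, "ry": 0, "rz": 0},
  {"x": 0, "y": 0, "z": 0, "rx": 0, "ry": 0, "rz": 0},
])

```text
clock: 15.15
position: [0.4712, 0.0153, 0.085]
ee_rot: [-1.22, 1.19, -1.192]
force: [-1.2, -1.0, 4.5]
width: 0.232
```

move_arm([
  {"x": 0, "y": 0, "z": 0, "rx": 0, "ry": 0, "rz": 0},
  {"x": 0, "y": 0, "z": 0, "rx": 0, "ry": 0, "rz": 0},
  {"x": 0, "y": 0, "z": 0, "rx": 0, "ry": 0, "rz": 0},
  {"x": 0, "y": 0, "z": 0, "rx": 0, "ry": 0, "rz": 0},
], jaw=5)

```text
clock: 15.65
position: [0.4714, 0.0159, 0.0845]
ee_rot: [-1.219, 1.19, -1.191]
force: [-0.4, 0.5, 0.5]
width: 0.541
```

```bash
python3 -c "
from h import *
swing(.002,4)
im=arm.get_image('wrist');cv2.imwrite('pics/w7.png',im)"
```

```text
clk 15.65 pos [0.4714 0.0159 0.0845] F [-0.4  0.5  0.5] T [ 0.03 -0.   -0.  ] r 0.1253 phi 179.4  ztool 1.4
vertical tilt [ 1.2e-03  8.0e-04 -1.0e+00] joints [ 0.17  0.44 -0.41  2.09  0.28  0.66 -1.97]
tool shift cm for 4 rows [ 0.801 -0.001  0.024] rot [-0.001 -0.029 -0.001]
```

View pics/w7.png

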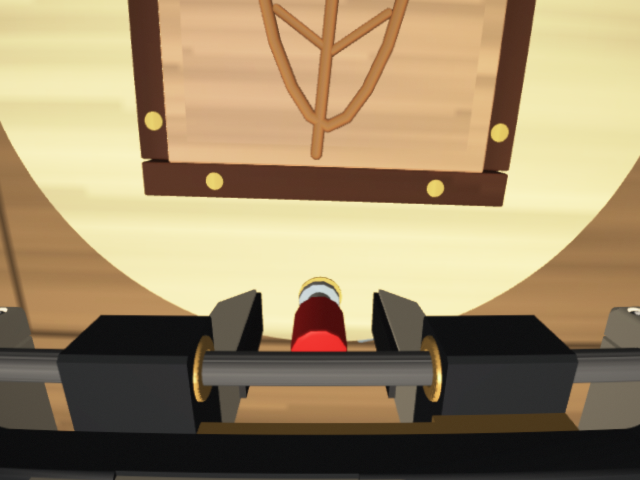

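Clear on both sides; rise straight up and back away.

move_arm([
  {"x": 0, "y": -1, "z": 0, "rx": 0, "ry": 0, "rz": 0},
  {"x": 0, "y": -2, "z": 0, "rx": 0, "ry": 0, "rz": 0},
  {"x": 0, "y": -3, "z": 0, "rx": 0, "ry": 0, "rz": 0},
  {"x": 0, "y": -3, "z": 0, "rx": 0, "ry": 0, "rz": 0},
  {"x": 0, "y": -2, "z": 0, "rx": 0, "ry": 0, "rz": 0},
  {"x": 0, "y": 0, "z": 0, "rx": 0, "ry": 0, "rz": 0},
  {"x": 0, "y": 0, "z": 0, "rx": 0, "ry": 0, "rz": 0},
])

```text
clock: 16.58
position: [0.4709, 0.0163, 0.2007]
ee_rot: [-1.219, 1.189, -1.19]
force: [0.1, 0.2, -0.6]
width: 0.544
```

```bash
python3 -c "
from h import *
swing(.002,4)
cv2.imwrite('pics/s8.png',cv2.resize(arm.get_image('side')[170:320,220:420],None,fx=4,fy=4))
im=arm.get_image('wrist');cv2.imwrite('pics/w8.png',im)
cv2.imwrite('pics/sc8.png',arm.get_image('scene'))"
```

```text
clk 16.57 pos [0.4709 0.0163 0.2007] F [ 0.1  0.2 -0.6] T [-0.07  0.05  0.  ] r 0.1258 phi 179.3  ztool 1.5
vertical tilt [ 0.0021  0.0012 -1.    ] joints [ 0.24  0.28 -0.47  1.97  0.15  0.93 -1.85]
tool shift cm for 4 rows [ 0.803 -0.001  0.073] rot [-0.002 -0.026 -0.001]
```

View pics/s8.png

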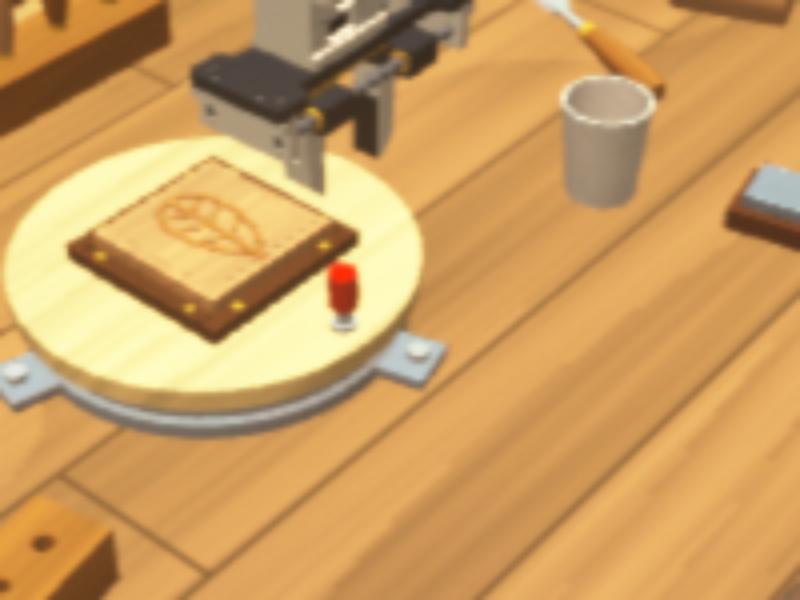

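View pics/w8.png

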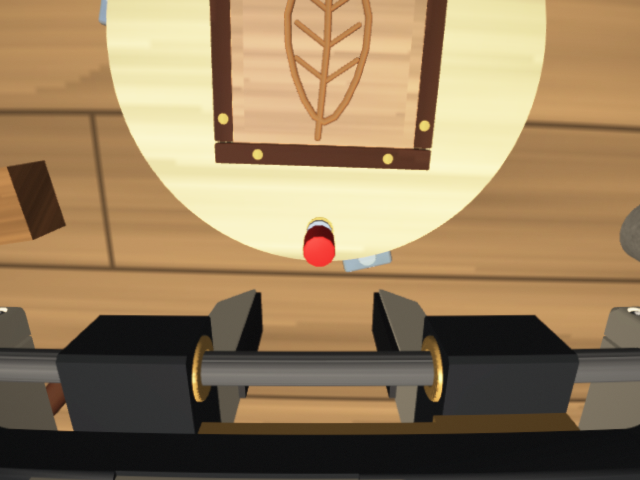

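View pics/sc8.png

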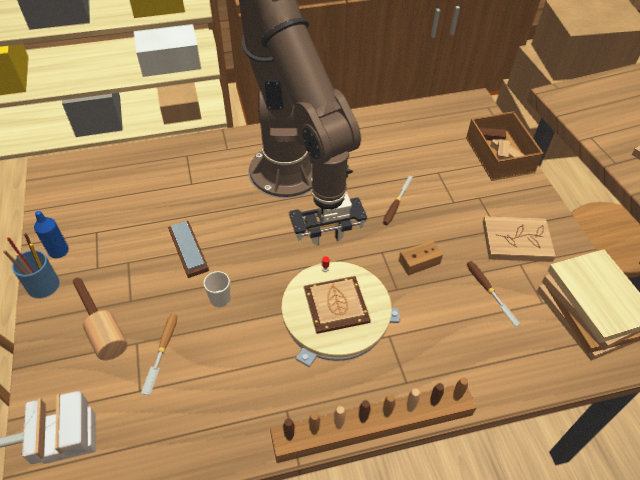

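```bash
python3 -c "
from h import *
c=cam('side')
for z in (.099,.051): print((proj(c,[.4713,.0153,z])-[220,170]+.375)*4)
arm.sign_off()"
```

```text
[344.82412589 269.86519523]
[345.91923399 324.5004109 ]
the job is handed in; nothing more can be done
```

The index pin is fully home in an index hole of the turntable, released and standing upright with its collar down on the plate. I handed the job in at about 16.6 s.

- **Pick and insert:** I took the pin from its stand and put it nose down into the brass bore. The nose met the index ring with the tool centre at a height of 0.0998 m.
- **Finding the hole:** I swung the plate about 12° with the pin, bearing on it with about 5 N. When I first pressed down I had run slightly past the hole, so the pin caught briefly on its edge at about 9 N. I eased back a few millimetres and it sank under light force.
- **Pushing home:** The pin stopped 15 mm below the ring contact, at 0.0849 m, which matches the collar reaching the plate. The highest upward force I read was about 13.5 N, at that final seating.

**Last checks:** After release, the knob and collar in the side picture matched the expected seated position to within about 2 camera pixels. The gripper was about 12 cm above the pin, touching nothing, and the tools and other items looked undisturbed in the scene picture. No final check failed. Earlier position estimates from the three cameras differed by 2 to 5 mm, within what the bore could take up.

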